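# Hold the drinks dispenser's tap in its hole while the nut goes on

### The arm

A 7-joint arm with a two-finger parallel gripper is mounted at the origin on the work surface. World frame = base frame: x ahead of the robot, y to its left, z up, the work surface at z = 0. Lengths are in m, angles in rad, forces in N, time in s.
With the tool pointing down it reaches from about 0.4 to 0.85 m from the base axis. Payload 10.4 kg.
Tool frame: the origin (TCP) lies midway between the tips of the shut fingers; the grasp point (between the pads) lies behind it (ctrl.grasp_offset is the x of the grasp point in the tool frame, in m); x points along the fingers, y is the direction in which the jaws open and shut, and the axes are right-handed (so a half turn about x gives the same grasp; the last joint's range is limited). The gripper opens to 87 mm and grips with 3 to 60 N. Pads are 19 mm wide; open, the fingers measure 117 mm over their backs; the gripper's body (75 mm by 190 mm) begins 51 mm behind the grasp point.
Start: joints at [1.127, 0.332, -0.065, 1.46, 0.022, 1.35, -0.088], TCP at [0.255, -0.57, 0.223] pointing down, gripper open.
Joint ranges: [-2.6, 2.6], [-0.5, 2.12], [-1.47, 1.34], [0.16, 2.42], [-1.27, 4.41], [0.06, 2.06], [-2.6, 2.6]. Speed limits (rad/s): [2.22, 2.22, 2.79, 2.79, 3.14, 3.14, 3.14].

### API

Orientations are given as [roll, pitch, yaw] about the fixed x, y, z axes, in that order (R = Rz(yaw) Ry(pitch) Rx(roll)).
In Python, from station import ctrl gives the robot as it stands.
- The arm moves only by the shell command python3 -m pendant 'ROWS' [OPENING] [FORCE]. ROWS is JSON, a list of rows, each a list of 6 numbers: the shift along the tool's x, y, z in units of 30 mm (1.0 is 30 mm), then the turn, a rotation vector about the tool's x, y, z in units of 6 degrees (1.0 is 6 degrees). In form: [[dx, dy, dz, rx, ry, rz], ...]. A call has exactly 8 rows; each row shifts and turns the commanded pose from where the row before left it, along the tool's axes as they then stand; what a row does not reach is not made up. A row lasts 1/10 s, in which the tool goes at most 50 mm and 8.59 degrees, less where a joint would pass 70% of its speed; a pose out of reach is approached as far as the arm can. A call is refused whole if a number of a shift passes 1 or a number of a turn 1, either way. A call with a gripper value outside its range is refused whole. OPENING is the opening, from 0 (shut) to 1 (fully open), set as the call begins (- or left out, the last holds). The fingers move at their own pace and stop on an object; FORCE is the grip in N (left out, the last holds). Time passes only in rows, so rows that do not move let the fingers close, or fill a call up. It gives the time, the measured TCP pose, the force and the opening at its end, in the units of the state.
- ctrl.observe(): the state, without advancing time (a new reading comes with each control period).
- ctrl.get_image(name): name is "scene" or "top"; returns the picture (420x560x3 uint8, blue, green, red); there is no depth.
- ctrl.camera_info(name): a dict with "intrinsics" (3x3 intrinsics, pixels), "D" ([k1, k2, p1, p2, k3] as OpenCV has them; the pictures are not rectified), "R" (3x3) and "t" (3): a world point X has camera coordinates R X + t. Camera axes: x right, y down, z forward; pixel columns grow to the right and rows downward; lengths in m; the calibration is good to about 2 mm. A picture is of the moment at which its call begins. camera_info takes no time and is no camera call.
- ctrl.finish_job(): hands the job in, once; it reports no verdict.
Trained networks look in the newest picture that a camera, given by its name, has taken for a name from the list of things; names that differ only in an ending like _2 or _b are one class to them, and where a whole thing is asked for, a point or a joint stands for the part that bears it (a point fixed in the world has none). Each returns a list of dicts, best first, with "confidence" (0 to 1); they miss things now and then, are a little off and sometimes report something else, mostly with a low value. They report only what shows in the picture. A call takes as long as a camera call. They do not tell look-alikes from the thing itself.
- ctrl.find_in(target, camera): "location" ([x, y, z] in m, in the coordinates of the camera as it stood for that picture, good to about 4 mm: the middle of the surface that is visible of it).
- ctrl.silhouettes(target, camera): "region" (420x560 bool, what is visible of it).
The state is a dict: "t": time; "q": joint angles; "qd": joint speeds; "joint_efforts": joint torques, N m; "tool_pos": TCP position; "ee_rot": TCP orientation; "contact_force": force on the tool from outside, world axes, zero at the start; "wrist_torque": the same for the moment, N m; "width": opening from 0.0 (shut) to 1.0 (fully open).
Only numpy, scipy, OpenCV 4.12 (cv2) and the standard library are available. Lean on these libraries where they do the work, as an engineer would, in place of code of your own. Each camera call takes 0.05 s, during which the arm holds its last target.

### The job

Pick up the tap and put its threaded shank through the red seal and the hole in the front of the drinks dispenser's tank, tap upright with its spout down. Press its flange squarely onto the seal with a steady push of about 10 N (no less than 6, no more than 15) and keep it there for at least 2 seconds, so that I can screw the nut on from inside the open tank; finish still holding the tap pressed like that, and do not let go. Never force the tank (over 40 N would crack it), and leave the glasses, bottles, crockery, lid and nut on the counter where they are.

Things in the scene. Friction and masses are not known exactly. Their poses are not given: they have to be found in the camera images.
- tap_grip (a point): loose chromed tap (0.2 to 0.3 kg) standing on its spout. Point: centre of its square valve body, on the shank's axis, 36 mm above the spout's underside. z up, +x along the shank. Body 28 x 28 mm, its top 20 mm above this point; take it from above by its flat +-y sides. Round spout below, 30 mm across. Black thumb lever on top, 13 mm wide, 34 mm to -x and 10 mm to +x, its top 36 mm above
- tap_flange (a point): same tap: centre of the face that presses on the seal, 62 mm from tap_grip along +x; a flange 36 mm across, 5 mm thick, at the end of a barrel 20 mm thick. Axes as tap_grip's
- tap_tip (a point): tip of the shank, 92 mm from tap_grip along the tap's +x (30 mm beyond the flange face); the shank is 16 mm thick and tapers to 9 mm over its last 7 mm
- tank: drinks dispenser, fixed, on the left: steel plinth 190 x 190 mm, 100 mm high; on it a clear open-topped tank 170 x 170 mm with a white rim (176 mm square) at 261 mm. Origin: centre of the footprint at counter height, z up. Its front (own -x) faces roughly to the robot's right, at a different angle each time; the tap goes in along the tank's +x. A drip tray 140 mm wide, 22 mm high lies in front, out to 215 mm from the origin
- hole (a point): centre of the hole on the outer face of the tank's front wall: 85 mm in front (-x) of the tank's origin and 135 mm above the counter; axes as the tank's. Hole 22 mm across through a 6 mm wall
- seal: soft red silicone ring fitted on the hole, 36 mm outside, 23 mm inside, standing 9 mm proud of the front wall when free. Origin: centre of its root (at the hole when free, moving along the tank's +x as it is squashed); axes as the tank's. It squashes about 1 mm for each 3 N of push and bottoms out at 7 mm (21 N)
- seal_face (a point): centre of the seal's front face, 9 mm in front of the hole when free; touched by the flange
- tumbler_mid (a point): clear drinking glass, 66 mm across, 85 mm high; point half-way up. It, the water bottle and the tap stand in three places that are swapped at random. Leave it alone
- water_mid (a point): green water bottle with a white cap, 54 mm across, 165 mm high; point half-way up. Leave it alone
- wing_nut: white plastic wing nut, 54 mm over its wings, 12 mm high, lying on the counter at the far side; the colleague's, leave it alone
- tank_lid: the tank's white lid, 180 mm square with a 20 mm high knob, lying on the counter on the right; leave it alone
- glass2: second drinking glass, left of the tank; leave it alone
- juice: amber juice bottle, 150 mm high, left of the tank; leave it alone
- saucer: white saucer, 124 mm across, at the far side of the counter; leave it alone
- cup: white cup with a handle, 60 mm high, near the robot on its right; leave it alone
There are look-alikes about, which are no part of the job. Several things look just like the part that bears tap_grip: the one meant starts nearest to the robot's base.

How it is judged:
On the way, in this order (a step that is already met when the one before it is completed fails the run):
1. the tap is picked up clear of the counter (height (world z) of tap above 0.03 m and contact force between the fingers and tap above 1 N), for 0.2 s.
2. the shank is through the hole and the flange is pressed on the seal with 6 to 15 N for 2 s, the tap upright and square to the tank (contact force between tap and seal between 6 and 15 N and x of tap_tip in the frame of hole above 0.01 m and y of tap_flange in the frame of hole between -0.004 and 0.004 m and z of tap_flange in the frame of hole between -0.004 and 0.004 m and angle between tap's own z axis and vertical below 0.12 rad and angle between the x axis of tap and the x axis of tank, either way round below 0.12 rad and contact force between the fingers and tap above 2 N), for 2 s.
At the end, for the whole second after the job is handed in: For the last second the robot grips the tap: shank tip at least 10 mm past the wall's outer face, flange within 4 mm of the hole's axis sideways and up-down, tap upright and square to the tank within 0.12 rad, flange pressing the seal with 6 to 15 N (all of step 2); the arm keeps its last pose, push and grip.
It fails at once if the tank is struck or forced with more than 40 N (contact force between any of tap, the fingers, the arm and tank above 40 N).
It fails at once if a glass, bottle, cup, saucer, the lid or the nut is pushed more than 30 mm from its place or knocked over (distance of any of tumbler_mid, water_mid, wing_nut, tank_lid, glass2, juice, saucer, cup from where it was at the start of the episode above 0.03 m or angle between any of tumbler_mid, water_mid, glass2, juice, cup's own z axis and vertical above 0.6 rad).
It also fails if it takes over 58 s, if anything falls off the work surface, if the arm or the gripper's body presses on something with over 40 N, if the wrist force passes 120 N, or if a joint passes its speed limit or range.

## Working session

There is one attempt and no reset: what is moved stays moved. The work goes in short steps, Python scripts to look and compute and a shell command to move; the robot and the scene stay as the last step left them, time stands still between calls to the robot, and variables do not carry over. Pictures are saved under pics/ and viewed, and the job is handed in when it is done.

```bash
ls; mkdir -p pics; python3 - <<'E'
from station import ctrl
import cv2,numpy as np
print(ctrl.observe()); print(ctrl.grasp_offset)
for n in("scene","top"):
    im=ctrl.get_image(n); cv2.imwrite(f"pics/{n}0.png",im)
    c=ctrl.camera_info(n); print(n,c)
    R=np.array(c["R"]);print("campos",-R.T@np.array(c["t"]))
for n in("scene","top"):
  for k in("tap_grip","hole","seal","tank"):
    for d in ctrl.find_in(k,n):
        c=ctrl.camera_info(n);p=np.array(c["R"]).T@(np.array(d["location"])-np.array(c["t"]))
        print(n,k,d["confidence"],p.round(4))
E
```

```text
pics
{'t': 0.0, 'q': array([ 1.12740645,  0.33287674, -0.06472048,  1.4609463 ,  0.02160491,
        1.34989148, -0.0884867 ]), 'qd': array([ 0.00113331,  0.00120512,  0.00035516, -0.0004872 , -0.00028539,
       -0.00142095,  0.00079707]), 'joint_efforts': array([-8.51770474e-04, -6.23252606e+01,  2.40610231e-02, -3.89899206e+01,
       -6.15008874e-02,  3.98011459e-02,  2.14385891e-04]), 'tool_pos': array([ 0.25514668, -0.57012285,  0.22174857]), 'ee_rot': array([-1.52582007,  1.56937033,  2.0366173 ]), 'contact_force': array([-0.37806148,  0.46080789, -0.21800625]), 'wrist_torque': array([0.02965357, 0.05521429, 0.0229035 ]), 'width': 1.0018579253051234}
-0.0187
scene {'intrinsics': array([[520.09214315,   0.        , 277.69871715],
       [  0.        , 520.09214315, 209.37322603],
       [  0.        ,   0.        ,   1.        ]]), 'D': array([-0.09446189,  0.        ,  0.        ,  0.        ,  0.        ]), 'R': array([[ 0.84180441,  0.53973824,  0.00692654],
       [ 0.43420593, -0.66947588, -0.60271656],
       [-0.32067203,  0.510377  , -0.79792529]]), 't': array([-0.43980
[... 288 characters left out ...]
0.        , 0.        , 0.        ]), 'R': array([[ 0.01147251, -0.9999332 , -0.00140375],
       [-0.99329181, -0.01123475, -0.11508762],
       [ 0.11506416,  0.00271468, -0.99335435]]), 't': array([-0.0388635 ,  0.54243397,  1.48838348])}
campos [ 0.36798149 -0.03680728  1.54086508]
scene tap_grip 0.66 [ 0.4817 -0.3177  0.0439]
scene tap_grip 0.53 [ 0.3276 -0.6411  0.0413]
scene hole 0.71 [0.5824 0.2116 0.1384]
scene seal 0.63 [ 0.4795 -0.3178  0.0466]
scene tank 0.96 [0.5853 0.2141 0.1399]
top tap_grip 0.79 [ 0.4786 -0.2989  0.0486]
top tap_grip 0.69 [ 0.3276 -0.627   0.0434]
top hole 0.74 [ 0.4741 -0.3007  0.0469]
top hole 0.58 [0.5815 0.2746 0.1045]
top tank 0.59 [0.5771 0.267  0.1072]
```

View pics/scene0.png

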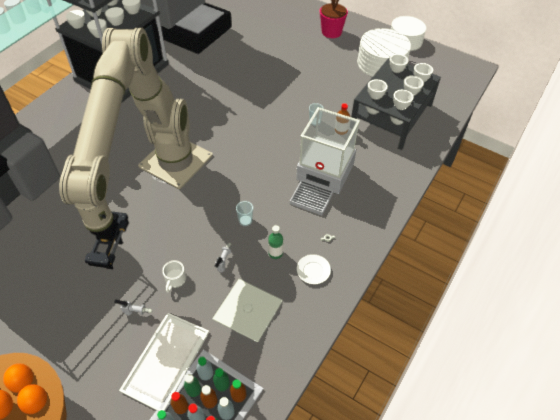

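View pics/top0.png

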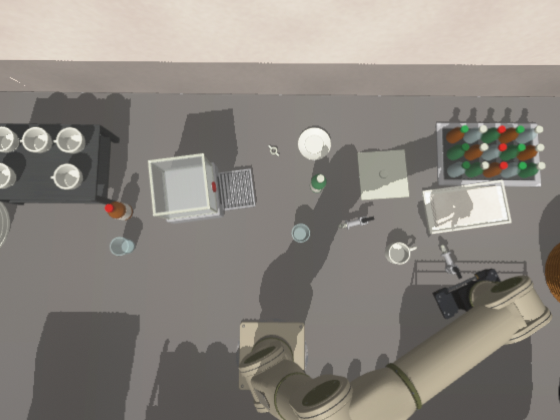

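Candidates for the tap: A at scene (223,258) / top (358,222), about 0.57 m from the base, and B at scene (132,307) / top (450,260), about 0.71 m. A fits "nearest to the base". I'll confirm it in an enlarged crop.

```bash
cat > h.py <<'E'
import cv2,numpy as np
from station import ctrl
def cam(n):
    c=ctrl.camera_info(n);return c["intrinsics"],c["D"],np.array(c["R"]),np.array(c["t"])
def proj(n,P):
    K,D,R,t=cam(n);return cv2.projectPoints(np.atleast_2d(np.asarray(P,float)),cv2.Rodrigues(R)[0],t,K,D)[0][:,0]
def ray(n,uv):
    K,D,R,t=cam(n);x=cv2.undistortPoints(np.array([[uv]],float),K,D)[0,0];d=R.T@np.array([x[0],x[1],1]);return -R.T@t,d
def atz(n,uv,z):
    o,d=ray(n,uv);return o+d*(z-o[2])/d[2]
def crop(im,u,v,s,k):
    return cv2.resize(im[v-s:v+s,u-s:u+s],None,fx=k,fy=k,interpolation=cv2.INTER_CUBIC)
E
python3 - <<'E'
from h import *
s=cv2.imread("pics/scene0.png");t=cv2.imread("pics/top0.png")
cv2.imwrite("pics/c1.png",np.hstack([crop(s,223,258,24,8),crop(t,358,222,24,8)]))
cv2.imwrite("pics/c2.png",np.hstack([crop(s,325,160,40,9)[:,:390],crop(t,200,187,44,8)])if 0 else np.hstack([cv2.resize(crop(s,325,160,44,4),(400,400)),cv2.resize(crop(t,200,187,44,4),(400,400))]))
E
```

```text
(no output)
```

View pics/c1.png

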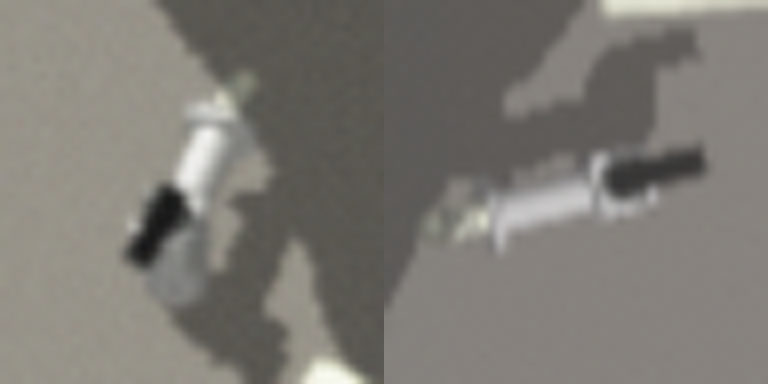

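View pics/c2.png

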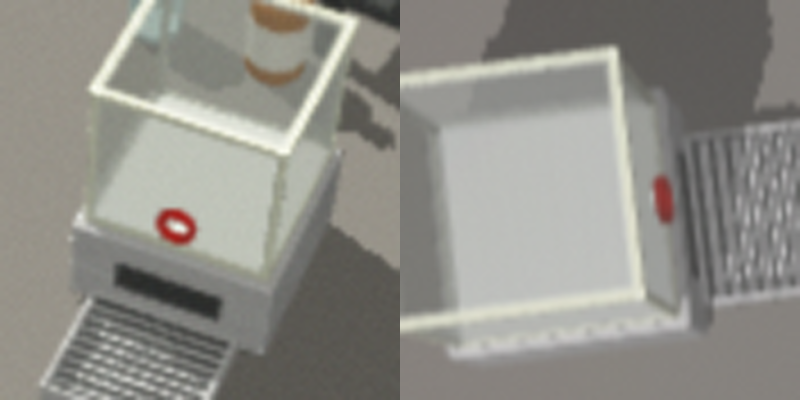

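The crop shows tap A complete: lever at the right end in top, flange at about (348,226), shank pointing left towards the tank. The red seal is at scene (320,166) and top (213,187). Next I fit models to the silhouettes.

```bash
cat > fit.py <<'E'
from h import *
from scipy.optimize import minimize
S=4
def cyl(a,b,r,r2=None):
    a=np.array(a,float);b=np.array(b,float);d=(b-a)/np.linalg.norm(b-a)
    u=np.cross(d,[0,0,1.]) if abs(d[2])<.9 else np.array([1.,0,0]);u/=np.linalg.norm(u);v=np.cross(d,u)
    th=np.linspace(0,2*np.pi,24,endpoint=False)[:,None];c=np.cos(th)*u+np.sin(th)*v
    return np.vstack([a+r*c,b+(r if r2 is None else r2)*c])
def box(x0,x1,y0,y1,z0,z1):
    return np.array([[x,y,z] for x in(x0,x1) for y in(y0,y1) for z in(z0,z1)],float)
TAP=[box(-.014,.014,-.014,.014,-.014,.020),cyl([0,0,-.036],[0,0,-.01],.015),box(-.034,.010,-.0065,.0065,.028,.036),
 box(-.005,.005,-.005,.005,.02,.03),cyl([.01,0,0],[.057,0,0],.010),cyl([.057,0,0],[.062,0,0],.018),cyl([.062,0,0],[.085,0,0],.008),cyl([.085,0,0],[.092,0,0],.008,.0045)]
TANK=[box(-.095,.095,-.095,.095,0,.1),box(-.085,.085,-.085,.085,.1,.258),box(-.088,.088,-.088,.088,.253,.261)]
def mask(n,parts,R,p,off=(0,0)):
    m=np.zeros((420*S,560*S),np.uint8)
    for q in parts:
        uv=proj(n,q@R.T+p)
        cv2.fillConvexPoly(m,cv2.convexHull(((uv+.5)*S*16-8+np.array(off)*S*16).astype(np.int32)),255,shift=4)
    return cv2.resize(m,(560,420),interpolation=cv2.INTER_AREA)/255.
def Rz(a): c,s=np.cos(a),np.sin(a);return np.array([[c,-s,0],[s,c,0],[0,0,1]])
def fit(parts,masks,x0,z,step=(.01,.01,.2)):
    w={n:cv2.GaussianBlur(m.astype(float),(0,0),1.) for n,m in masks.items()}
    def f(x):
        return sum(((cv2.GaussianBlur(mask(n,parts,Rz(x[2]),np.array([x[0],x[1],z])),(0,0),1.)-w[n])**2).sum() for n in w)
    sim=np.array([x0]+[np.array(x0)+np.eye(3)[i]*step[i] for i in range(3)])
    r=minimize(f,x0,method="Nelder-Mead",options=dict(initial_simplex=sim,xatol=1e-4,fatol=1e-2,maxiter=150));return r.x,r.fun
E
python3 - <<'E'
from fit import *
import pickle
out={}
for n in("scene","top"):
    for k in("tap_grip","tank","seal"):
        L=ctrl.silhouettes(k,n)
        for d in L:
            v,u=np.nonzero(d["region"]);print(n,k,d["confidence"],len(u),u.mean().round(1),v.mean().round(1),u.min(),u.max(),v.min(),v.max())
        out[n,k]=[d["region"] for d in L]
pickle.dump(out,open("sil.pkl","wb"))
E
```

```text
scene tap_grip 0.8 213 222.2 258.6 215 230 244 271
scene tap_grip 0.68 282 131.4 307.6 115 150 300 315
scene tank 0.88 4780 324.2 158.8 290 358 107 214
scene tank 0.54 311 244.0 212.3 236 251 201 224
scene seal 0.49 42 319.4 165.1 316 323 162 168
top tap_grip 0.82 250 449.8 263.9 441 460 247 278
top tap_grip 0.64 221 354.4 221.7 338 372 216 227
top tank 0.79 5570 196.5 188.2 148 254 153 222
```

```bash
python3 - <<'E'
from fit import *
import pickle
o=pickle.load(open("sil.pkl","rb"))
tm={"scene":o["scene","tap_grip"][0],"top":o["top","tap_grip"][1]}
km={"scene":o["scene","tank"][0],"top":o["top","tank"][0]}
TT=TANK+[box(-.215,-.09,-.07,.07,0,.022)]
s=cv2.imread("pics/scene0.png");t=cv2.imread("pics/top0.png");ims={"scene":s,"top":t}
for nm in (("scene","top"),("scene",),("top",)):
    print("tap",nm,fit(TAP,{n:tm[n] for n in nm},[.475,-.31,1.75],.036))
    print("tank",nm,fit(TT,{n:km[n] for n in nm},[.58,.25,1.7],.0))
E
```

```text
tap ('scene', 'top') (array([ 0.48311553, -0.32420836,  1.81256211]), np.float64(18.70249110992802))
tank ('scene', 'top') (array([0.57351606, 0.29162836, 1.71451528]), np.float64(47.42744419233169))Traceback (most recent call last):
  File "<stdin>", line 9, in <module>
  File "fit.py", line 26, in fit
    r=minimize(f,x0,method="Nelder-Mead",options=dict(initial_simplex=sim,xatol=1e-4,fatol=1e-2,maxiter=150));return r.x,r.fun
    res = _minimize_neldermead(fun, x0, args, callback, bounds=bounds,
                               **options)
    fsim[j] = func(sim[j])
              ~~~~^^^^^^^^
    fx = function(np.copy(x), *(wrapper_args + args))
  File "fit.py", line 24, in f
    return sum(((cv2.GaussianBlur(mask(n,parts,Rz(x[2]),np.array([x[0],x[1],z])),(0,0),1.)-w[n])**2).sum() for n in w)
  File "fit.py", line 24, in <genexpr>
    return sum(((cv2.GaussianBlur(mask(n,parts,Rz(x[2]),np.array([x[0],x[1],z])),(0,0),1.)-w[n])**2).sum() for n in w)
                                  ~~~~^^^^^^^^^^^^^^^^^^^^^^^^^^^^^^^^^^^^^^^^^^
  File "fit.py", line 17, in mask
    uv=proj(n,q@R.T+p)
  File "h.py", line 6, in proj
    K,D,R,t=cam(n);return cv2.projectPoints(np.atleast_2d(np.asarray(P,float)),cv2.Rodrigues(R)[0],t,K,D)[0][:,0]
            ~~~^^^
  File "h.py", line 4, in cam
    c=ctrl.camera_info(n);return c["intrinsics"],c["D"],np.array(c["R"]),np.array(c["t"])
ValueError: time passes only in moves, steps and waits
```

```bash
python3 - <<'E'
from station import ctrl
import pickle
pickle.dump({n:ctrl.camera_info(n) for n in("scene","top")},open("cam.pkl","wb"));print(ctrl.observe()["t"])
E
python3 - <<'E'
s=open("h.py").read().replace("from station import ctrl","from station import ctrl\nimport pickle\nCAM=pickle.load(open('cam.pkl','rb'))").replace("ctrl.camera_info(n)","CAM[n]")
open("h.py","w").write(s)
E
cat > runfit.py <<'E'
from fit import *
o=pickle.load(open("sil.pkl","rb"))
tm={"scene":o["scene","tap_grip"][0],"top":o["top","tap_grip"][1]}
km={"scene":o["scene","tank"][0],"top":o["top","tank"][0]}
TT=TANK+[box(-.215,-.09,-.07,.07,0,.022)]
ims={n:cv2.imread(f"pics/{n}0.png") for n in("scene","top")}
for nm in (("scene",),("top",),("scene","top")):
    a=fit(TAP,{n:tm[n] for n in nm},[.483,-.324,1.8],.036);print("tap",nm,a)
    b=fit(TT,{n:km[n] for n in nm},[.573,.29,1.71],.0);print("tank",nm,b)
tiles=[]
for n in ims:
    big=cv2.resize(ims[n],None,fx=8,fy=8,interpolation=cv2.INTER_CUBIC)
    for parts,x,z,(u,v),h in((TAP,a[0],.036,(223,258) if n=="scene" else (358,222),24),(TT+[cyl([-.094,0,.135],[-.085,0,.135],.018)],b[0],0,(322,160) if n=="scene" else(205,187),56)):
        im=cv2.resize(big[(v-h)*8:(v+h)*8,(u-h)*8:(u+h)*8],(400,400));k=400/(2*h)
        for q in parts:
            c=cv2.convexHull((((proj(n,q@Rz(x[2]).T+[x[0],x[1],z])+.5-[u-h,v-h])*k)).astype(np.int32))
            cv2.polylines(im,[c],True,(0,255,255),1)
        tiles.append(im)
cv2.imwrite("pics/fit0.png",np.hstack([tiles[0],tiles[2]]));cv2.imwrite("pics/fit1.png",np.hstack([tiles[1],tiles[3]]))
E
python3 runfit.py
```

```text
0.8
tap ('scene',) (array([ 0.48229257, -0.32582746,  1.82017316]), np.float64(4.586229121907824))
tank ('scene',) (array([0.57200617, 0.29176895, 1.71335916]), np.float64(21.62312156292782))
tap ('top',) (array([ 0.48314293, -0.32175373,  1.79161665]), np.float64(7.282750000761481))
tank ('top',) (array([0.57432957, 0.29215167, 1.71390718]), np.float64(17.251062239762305))
tap ('scene', 'top') (array([ 0.48279924, -0.32446968,  1.80436108]), np.float64(18.795373548953968))
tank ('scene', 'top') (array([0.57342897, 0.29162096, 1.71424783]), np.float64(47.765197911740145))
```

View pics/fit0.png

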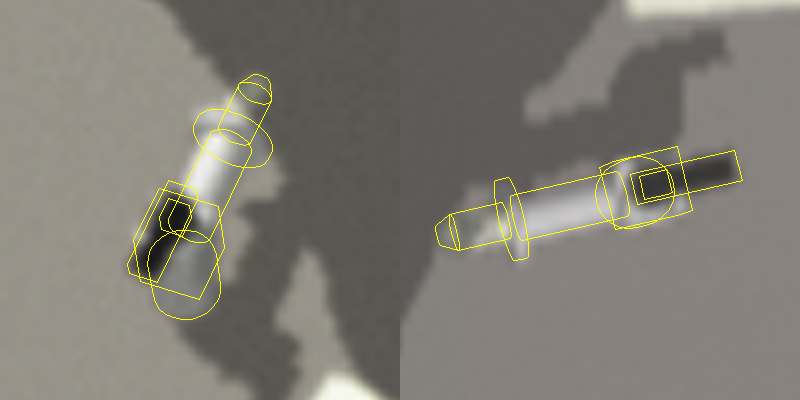

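View pics/fit1.png

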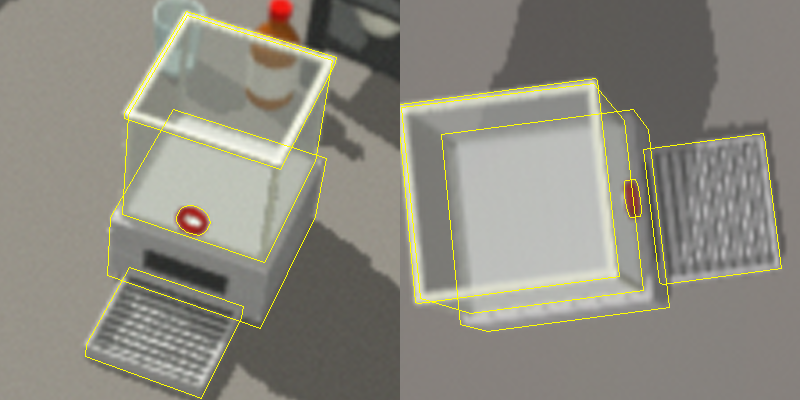

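The tank overlay matches to about 1–2 px. The tap's is slightly off (about 1 px, or 4 mm), but gripping squares it. Next: check the seal's red centroid against the prediction, locate the neighbours, and compute the tool target.

```bash
python3 - <<'E'
from fit import *
for n in("scene","top"):
    im=cv2.imread(f"pics/{n}0.png").astype(int);red=(im[...,2]-np.maximum(im[...,0],im[...,1]))
    u,v=(320,166) if n=="scene" else (213,187)
    w=np.clip(red[v-9:v+10,u-9:u+10]-25,0,None);g=np.mgrid[v-9:v+10,u-9:u+10]
    c=np.array([(w*g[1]).sum(),(w*g[0]).sum()])/w.sum();print(n,"red",c,(w>0).sum())
    x=[.5734,.2916,1.7142]
    for d in(-.085,-.0895,-.094): print(d,proj(n,Rz(x[2])@[d,0,.135]+[x[0],x[1],0]))
    for k in("tumbler_mid","water_mid","cup"):
        for d in ctrl.find_in(k,n)[:2]:
            K,D,R,t=cam(n);print(n,k,d["confidence"],(R.T@(np.array(d["location"])-t)).round(3))
from scipy.spatial.transform import Rotation as Ro
o=ctrl.observe();print(o["t"],o["tool_pos"]);print(Ro.from_euler("xyz",o["ee_rot"]).as_matrix().round(3))
E
```

```text
scene red [319.28426073 165.29825119] 55
-0.085 [[320.03882736 164.388641  ]]
-0.0895 [[319.61641821 165.16480681]]
-0.094 [[319.19292385 165.94294847]]
scene tumbler_mid 0.63 [ 0.433 -0.101  0.055]
scene water_mid 0.6 [ 0.623 -0.176  0.095]
scene cup 0.67 [ 0.365 -0.445  0.026]
scene cup 0.49 [ 0.487 -0.323  0.047]
top red [213.50774648 186.19084507] 37
-0.085 [[212.36073304 186.29572485]]
-0.0895 [[213.66900195 186.12438649]]
-0.094 [[214.97712654 185.95306309]]
top tumbler_mid 0.71 [ 0.438 -0.098  0.027]
top tumbler_mid 0.26 [ 0.478 -0.301  0.046]
top water_mid 0.5 [ 0.606 -0.153  0.107]
top cup 0.72 [ 0.364 -0.45   0.011]
1.1 [ 0.2553486  -0.57047068  0.22258587]
[[ 0.     0.409 -0.913]
 [-0.    -0.913 -0.409]
 [-1.     0.    -0.   ]]
```

The seal matches the model within 0.3 px, which fixes the hole to about 1 mm. Approaching above the tap.

```bash
python3 -m pendant '[[0,-0.5,-1,0,0,0],[0,-0.5,-1,0,0,0],[0,-0.5,-1,0,0,0],[0,-0.5,-1,0,0,0],[0,-0.5,-1,0,0,0],[0,-0.5,-1,0,0,0],[0,-0.5,-1,0,0,0],[0,-0.5,-1,0,0,0]]' 1.0 30
python3 -m pendant '[[0,-0.4,-1,0,0,0],[0,0,-1,0,0,0],[0,0,-0.28,-1,0,0],[0,0,0,-1,0,0],[0,0,0,-1,0,0],[0,0,0,-1,0,0],[0,0,0,-1,0,0],[0,0,0,-1,0,0]]'
python3 -m pendant '[[0,0,0,-1,0,0],[0,0,0,-1,0,0],[0,0,0,-1,0,0],[0,0,0,-1,0,0],[0,0,0,-1,0,0],[0,0,0,-1,0,0],[0,0,0,-1,0,0],[0,0,0,-0.2,0,0]]'
cat > st.py <<'E'
from fit import *
from scipy.spatial.transform import Rotation as Ro
def st():
    o=ctrl.observe();R=Ro.from_euler("xyz",o["ee_rot"]).as_matrix();return o,R,np.array(o["tool_pos"])
def goal(p,yaw,q=None):
    """tool moves to tcp p, tool y at yaw"""
    o,R,x=st();c,s=np.cos(yaw),np.sin(yaw)
    G=np.array([[0,c,s],[0,s,-c],[-1,0,0]],float)
    if abs(np.linalg.det(G)-1)>1e-6: G[:,2]*=-1
    rv=Ro.from_matrix(R.T@G).as_rotvec()
    print("t",o["t"],"F",np.round(o["contact_force"],2),"w",round(o["width"],3),"tcp",x.round(4))
    print("shift units",(R.T@(np.array(p)-x)/.03).round(3),"turn units",(np.degrees(rv)/6).round(3))
E
python3 - <<'E'
from st import *
goal([.4828,-.3245,.0175],1.8044-np.pi/2)
cv2.imwrite("pics/s1.png",ctrl.get_image("scene"));cv2.imwrite("pics/t1.png",ctrl.get_image("top"))
a,b=cv2.imread("pics/s1.png"),cv2.imread("pics/t1.png")
cv2.imwrite("pics/c3.png",np.hstack([crop(a,225,240,50,4),crop(b,358,222,50,4)]))
E
```

```text
t: 1.9
tool_pos: [0.4261, -0.3618, 0.2228]
ee_rot: [1.802, 1.57, -0.919]
contact_force: [0.5, -0.6, 0.5]
width: 0.997
t: 2.7
tool_pos: [0.4829, -0.324, 0.2226]
ee_rot: [0.99, 1.571, -1.098]
contact_force: [-1.1, 0.5, 0.1]
width: 0.996
t: 3.5
tool_pos: [0.4829, -0.3241, 0.2226]
ee_rot: [0.644, 1.571, -0.692]
contact_force: [-0.0, 1.1, 0.4]
width: 0.994
t 3.5 F [-0.02  1.08  0.42] w 0.994 tcp [ 0.4829 -0.3241  0.2226]
shift units [ 6.837e+00 -6.000e-03  1.200e-02] turn units [ 0.01   0.001 -0.001]
```

View pics/c3.png

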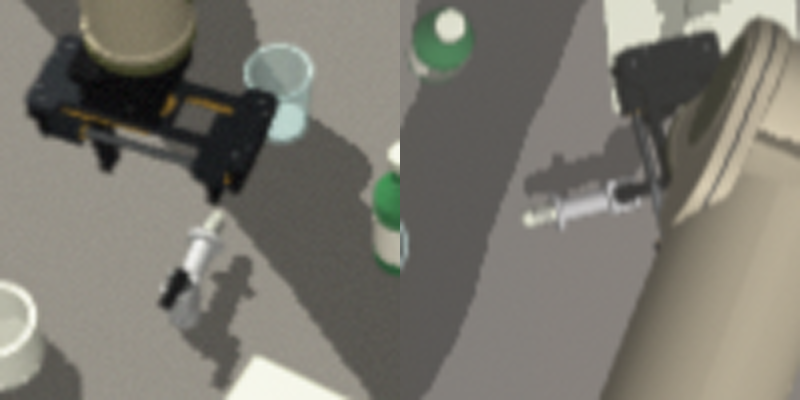

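The crop shows the tap clear and out of shadow: in scene it runs from the tip at about (229,243) to the spout at about (221,270), with the gripper above it. One quick refit before descending.

```bash
python3 - <<'E'
from st import *
im=cv2.imread("pics/s1.png")
m=[d for d in ctrl.silhouettes("tap_grip","scene") if d["region"][235:280,205:240].sum()>50][0]["region"]
a=fit(TAP,{"scene":m},[.483,-.324,1.8],.036);print(a)
tiles=[]
for x in(a[0],[.4828,-.3245,1.804]):
    t=crop(im,223,258,24,8)
    for q in TAP: cv2.polylines(t,[cv2.convexHull(((proj("scene",q@Rz(x[2]).T+[x[0],x[1],.036])+.5-[199,234])*8).astype(np.int32))],True,(0,255,255),1)
    tiles.append(t)
cv2.imwrite("pics/c4.png",np.hstack(tiles))
E
```

```text
(array([ 0.48273631, -0.3264672 ,  1.8282925 ]), np.float64(3.199444792029049))
```

View pics/c4.png

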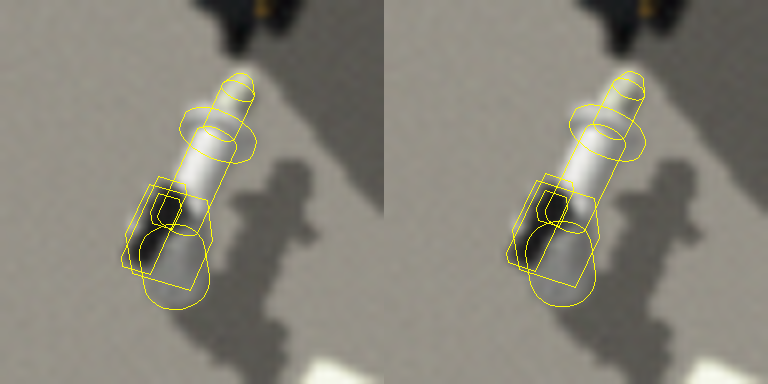

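The fits agree within 2 mm and 0.025 rad. Descending to grip.

```bash
python3 -m pendant '[[1,0,0.05,-0.15,0,0],[1,0,0,0,0,0],[1,0,0,0,0,0],[1,0,0,0,0,0],[1,0,0,0,0,0],[0.9,0,0,0,0,0],[0.6,0,0,0,0,0],[0.34,0,0,0,0,0]]'
python3 -m pendant '[[0,0,0,0,0,0],[0,0,0,0,0,0],[0,0,0,0,0,0],[0,0,0,0,0,0],[0,0,0,0,0,0],[0,0,0,0,0,0],[0,0,0,0,0,0],[0,0,0,0,0,0]]' 0 40
python3 -m pendant '[[0,0,0,0,0,0],[0,0,0,0,0,0],[0,0,0,0,0,0],[0,0,0,0,0,0],[0,0,0,0,0,0],[0,0,0,0,0,0],[0,0,0,0,0,0],[0,0,0,0,0,0]]'
```

```text
t: 4.45
tool_pos: [0.4825, -0.3251, 0.0157]
ee_rot: [-2.391, 1.569, 2.567]
contact_force: [-0.2, 0.4, 0.1]
width: 0.998
t: 5.25
tool_pos: [0.4833, -0.3255, 0.0174]
ee_rot: [0.645, 1.571, -0.678]
contact_force: [-0.2, 0.7, -0.5]
width: 0.354
t: 6.05
tool_pos: [0.4832, -0.3255, 0.0174]
ee_rot: [-0.76, 1.571, -2.083]
contact_force: [-2.6, -0.3, 1.9]
width: 0.318
```

Gripped: the opening reads 27.7 mm on a 28 mm body. Lifting.

```bash
python3 -m pendant '[[-0.5,0,0,0,0,0],[-0.85,0,0,0,0,0],[-1,0,0,0,0,0],[-1,0,0,0,0,0],[-1,0,0,0,0,0],[-1,0,0,0,0,0],[-0.9,0,0,0,0,0],[-0.5,0,0,0,0,0]]'
python3 - <<'E'
from st import *
x=[.5734,.2916,1.7142]
def T(d,l=0): return (Rz(x[2])@[d,l,0]+[x[0],x[1],0])[:2]
goal([*T(-.25),.218],1.7142-np.pi/2)
a=ctrl.get_image("scene");b=ctrl.get_image("top")
o,R,p=st();u,v=proj("scene",p)[0].astype(int);u2,v2=proj("top",p)[0].astype(int)
cv2.imwrite("pics/c5.png",np.hstack([crop(a,u,v,50,4),crop(b,u2,v2,50,4)]))
E
```

```text
t: 6.85
tool_pos: [0.4839, -0.3255, 0.223]
ee_rot: [0.751, 1.568, -0.571]
contact_force: [-0.1, -0.7, -2.0]
width: 0.319
t 6.85 F [-0.11 -0.68 -1.98] w 0.319 tcp [ 0.4839 -0.3255  0.223 ]
shift units [  0.156   7.074 -10.919] turn units [ 1.003  0.022 -0.022]
```

View pics/c5.png

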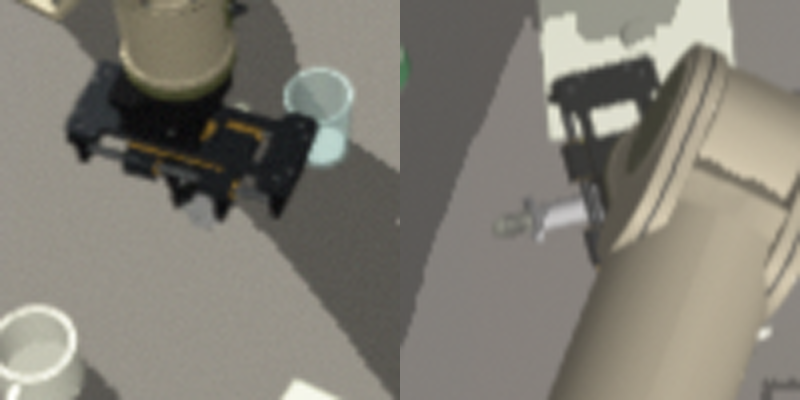

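The tap hangs level in the jaws with its shank pointing left, at (500..545,220) in the top crop. Moving in front of the tank.

```bash
python3 -m pendant '[[0,0.64,-1,0,0,0],[0,0.64,-1,0,0,0],[0,0.64,-1,0,0,0],[0,0.64,-1,0,0,0],[0,0.64,-1,0,0,0],[0,0.64,-1,0,0,0],[0,0.64,-1,0,0,0],[0,0.64,-1,0,0,0]]'
python3 -m pendant '[[0,0.65,-1,0,0,0],[0,0.65,-1,0,0,0],[0,0.65,-0.9,0,0,0],[0,0,0,1,0,0],[0,0,0,0,0,0],[0,0,0,0,0,0],[0,0,0,0,0,0],[0,0,0,0,0,0]]'
python3 - <<'E'
from st import *
x=[.5734,.2916,1.7142]
def T(d,l=0): return (Rz(x[2])@[d,l,0]+[x[0],x[1],0])[:2]
goal([*T(-.25),.1164],1.7142-np.pi/2)
E
```

```text
t: 7.75
tool_pos: [0.5727, -0.0537, 0.2181]
ee_rot: [-1.939, 1.568, 3.022]
contact_force: [0.3, -1.0, -2.7]
width: 0.319
t: 8.55
tool_pos: [0.6085, 0.0426, 0.2197]
ee_rot: [-0.517, 1.57, -1.944]
contact_force: [0.3, 1.1, -3.1]
width: 0.32
t 8.55 F [ 0.33  1.09 -3.14] w 0.32 tcp [0.6085 0.0426 0.2197]
shift units [ 3.443  0.03  -0.05 ] turn units [-0.002  0.004  0.002]
```

```bash
python3 -m pendant '[[0.6,0.03,-0.05,0,0,0],[0.9,0,0,0,0,0],[0.9,0,0,0,0,0],[0.6,0,0,0,0,0],[0.44,0,0,0,0,0],[0,0,0,0,0,0],[0,0,0,0,0,0],[0,0,0,0,0,0]]'
cat > look.py <<'E'
from st import *
import sys
tag=sys.argv[1]
x=[.5734,.2916,1.7142]
def T(d,l=0): return (Rz(x[2])@[d,l,0]+[x[0],x[1],0])[:2]
goal([*T(-.156),.1164],1.7142-np.pi/2)
o,R,p=st();G=p+R@[ctrl.grasp_offset,0,0];G[2]-=.0001
yaw=np.arctan2(-R[0,2],0) if 0 else np.arctan2(-R[1,2],-R[0,2])
loc=Rz(x[2]).T@(G-[x[0],x[1],0]);print("grip in tank",loc.round(4),"yawerr",yaw-x[2])
tiles=[]
for n in("scene","top"):
    im=ctrl.get_image(n);cv2.imwrite(f"pics/{n}_{tag}.png",im)
    u,v=np.round(proj(n,Rz(x[2])@[-.12,0,.135]+[x[0],x[1],0])[0]).astype(int)
    if n=="scene": pass
    h=28;t=crop(im,u,v,h,7)
    t2=t.copy()
    for q in TAP[4:]: cv2.polylines(t2,[cv2.convexHull(((proj(n,q@Rz(yaw).T+G)+.5-[u-h,v-h])*7).astype(np.int32))],True,(0,255,255),1)
    q=cyl([-.094,0,.135],[-.085,0,.135],.018);cv2.polylines(t2,[cv2.convexHull(((proj(n,q@Rz(x[2]).T+[x[0],x[1],0])+.5-[u-h,v-h])*7).astype(np.int32))],True,(0,255,0),1)
    tiles.append(t if len(sys.argv)>2 else t2);
cv2.imwrite(f"pics/look_{tag}.png",np.hstack(tiles))
E
python3 look.py a
```

```text
t: 9.35
tool_pos: [0.61, 0.0453, 0.118]
ee_rot: [1.464, 1.569, 0.036]
contact_force: [0.3, 0.4, -2.2]
width: 0.322
t 9.35 F [ 0.28  0.41 -2.17] w 0.322 tcp [0.61   0.0453 0.118 ]
shift units [ 0.052 -0.035 -3.101] turn units [-0.001  0.002 -0.019]
grip in tank [-0.249  -0.001   0.1366] yawerr -0.00011246426929667486
```

View pics/look_a.png

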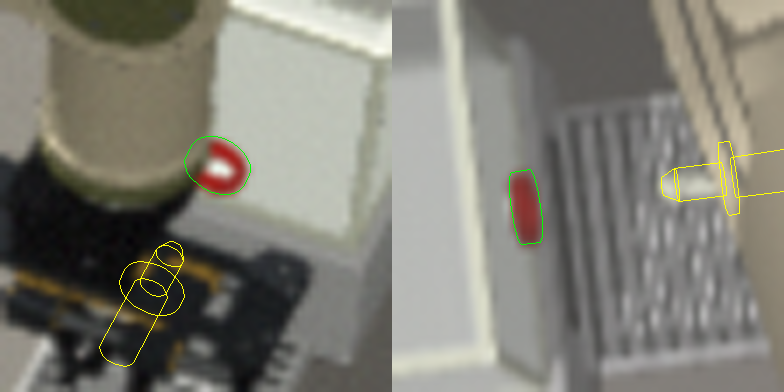

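In the top view the seal is at display (526,207) and the shank at about (690,186), both on their predicted outlines within 0.3 px. Lateral error is about 1 mm. Correcting z and advancing.

```bash
python3 -m pendant '[[0.05,-0.035,-0.3,0,0,0],[0,0,-0.3,0,0,0],[0,0,-0.3,0,0,0],[0,0,-0.3,0,0,0],[0,0,-0.3,0,0,0],[0,0,-0.2,0,0,0],[0,0,0,0,0,0],[0,0,0,0,0,0]]'; python3 look.py b
```

```text
t: 10.25
tool_pos: [0.601, 0.0953, 0.1151]
ee_rot: [-0.076, 1.57, -1.503]
contact_force: [0.5, -0.5, -3.5]
width: 0.322
t 10.25 F [ 0.47 -0.49 -3.54] w 0.322 tcp [0.601  0.0953 0.1151]
shift units [-0.044  0.025 -1.407] turn units [-0.001  0.004  0.   ]
grip in tank [-0.1982  0.0007  0.1337] yawerr -7.835017290691582e-05
```

View pics/look_b.png

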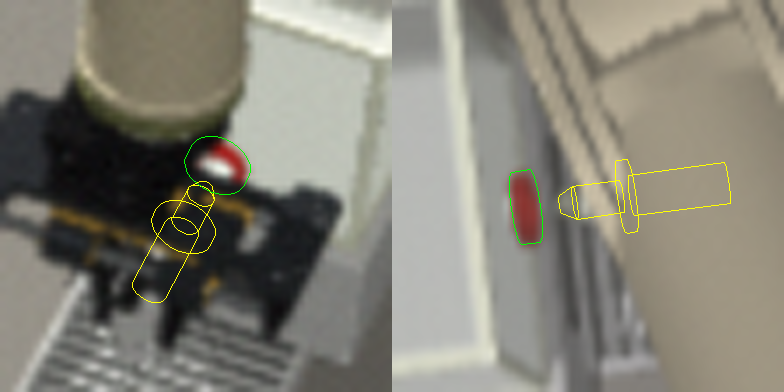

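```bash
cat > avg.py <<'E'
from st import *
x=[.5734,.2916,1.7142]
L=[];F=[]
for i in range(6):
    ctrl.get_image("top");o,R,p=st();G=p+R@[ctrl.grasp_offset,0,0]
    L.append(Rz(x[2]).T@(G-[x[0],x[1],.0001]));F.append(Rz(x[2]).T@np.array(o["contact_force"]))
print("t",o["t"],"grip tank",np.mean(L,0).round(4),np.std(L,0).round(4),"F tank",np.mean(F,0).round(2),np.std(F,0).round(2),"w",round(o["width"],3))
print("x dn",R[:,0].round(3),"torque",o["wrist_torque"].round(2))
E
python3 avg.py
```

```text
t 10.65 grip tank [-0.1985  0.0007  0.1337] [0.0002 0.     0.    ] F tank [ 0.3  -0.18 -3.34] [0.52 0.45 0.39] w 0.318
x dn [ 0. -0. -1.] torque [-0.02 -0.13  0.03]
```

```bash
python3 -m pendant '[[-0.04,0.025,0,0,0,0],[0,0,-0.15,0,0,0],[0,0,-0.15,0,0,0],[0,0,-0.15,0,0,0],[0,0,-0.15,0,0,0],[0,0,-0.15,0,0,0],[0,0,-0.15,0,0,0],[0,0,-0.1,0,0,0]]'; python3 avg.py; python3 look.py c
```

```text
t: 11.45
tool_pos: [0.5973, 0.126, 0.1163]
ee_rot: [3.071, 1.571, 1.644]
contact_force: [0.1, -0.3, -2.7]
width: 0.319
t 11.75 grip tank [-0.1678  0.      0.135 ] [0.0005 0.     0.    ] F tank [-0.02 -0.27 -3.15] [0.23 0.38 0.37] w 0.318
x dn [ 0. -0. -1.] torque [ 0.   -0.12 -0.03]
t 11.75 F [ 0.88 -0.21 -2.41] w 0.318 tcp [0.5975 0.125  0.1163]
shift units [-0.002 -0.002 -0.412] turn units [-0.005  0.003 -0.001]
grip in tank [-0.1684 -0.      0.1349] yawerr -0.00052287753303637
```

View pics/look_c.png

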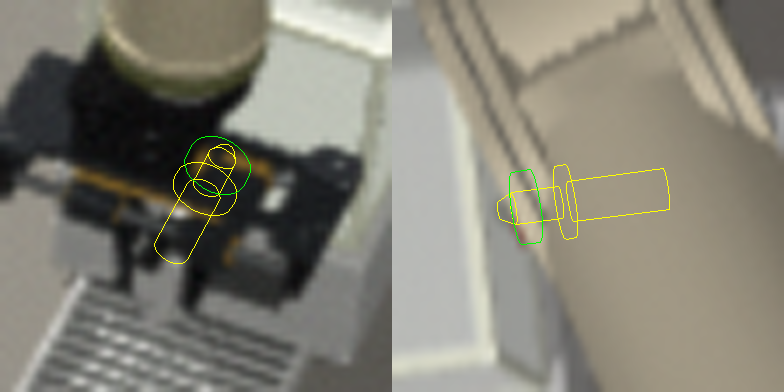

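Both views are now covered by the gripper and arm, so I rely on force. There is no side load with the tip in the seal. Easing to contact.

```bash
python3 -m pendant '[[0,0,-0.07,0,0,0],[0,0,-0.07,0,0,0],[0,0,-0.07,0,0,0],[0,0,-0.07,0,0,0],[0,0,-0.07,0,0,0],[0,0,0,0,0,0],[0,0,0,0,0,0],[0,0,0,0,0,0]]'; python3 avg.py
```

```text
t: 12.65
tool_pos: [0.5959, 0.1357, 0.1164]
ee_rot: [1.26, 1.571, -0.167]
contact_force: [-1.1, -0.0, -2.6]
width: 0.322
t 12.95 grip tank [-0.1575 -0.      0.135 ] [0. 0. 0.] F tank [ 0.11 -0.25 -3.05] [0.39 0.56 0.27] w 0.319
x dn [ 0. -0. -1.] torque [-0.05 -0.17 -0.02]
```

```bash
python3 -m pendant '[[0,0,-0.04,0,0,0],[0,0,-0.04,0,0,0],[0,0,-0.03,0,0,0],[0,0,0,0,0,0],[0,0,0,0,0,0],[0,0,0,0,0,0],[0,0,0,0,0,0],[0,0,0,0,0,0]]'; python3 avg.py
```

```text
t: 13.75
tool_pos: [0.5957, 0.1376, 0.1164]
ee_rot: [-0.111, 1.569, -1.539]
contact_force: [-0.7, -5.3, -1.1]
width: 0.321
t 14.05 grip tank [-0.1556 -0.      0.1349] [0. 0. 0.] F tank [-5.76  1.49 -1.17] [0.27 0.46 0.39] w 0.318
x dn [-0.    -0.002 -1.   ] torque [-1.12 -0.01  0.04]
```

Contact, with 5.8 N axial. A small side load appeared (about +1.7 y, +1.9 z), so I'll see how it develops as I press on.

```bash
python3 -m pendant '[[0,0,-0.02,0,0,0],[0,0,-0.02,0,0,0],[0,0,-0.01,0,0,0],[0,0,0,0,0,0],[0,0,0,0,0,0],[0,0,0,0,0,0],[0,0,0,0,0,0],[0,0,0,0,0,0]]'; python3 avg.py
```

```text
t: 14.85
tool_pos: [0.5955, 0.1383, 0.1163]
ee_rot: [-0.159, 1.568, -1.588]
contact_force: [-0.8, -7.7, -0.8]
width: 0.32
t 15.15 grip tank [-0.1548 -0.      0.1349] [0. 0. 0.] F tank [-7.64  1.91 -0.68] [0.53 0.34 0.31] w 0.317
x dn [-0.    -0.003 -1.   ] torque [-1.56  0.02  0.1 ]
```

Stiffness of about 2.4 N/mm matches flange on seal. I'll ease 0.5 mm up and towards tank +y to relieve the side load, and press slightly more.

```bash
python3 -m pendant '[[-0.015,-0.015,-0.01,0,0,0],[0,0,-0.01,0,0,0],[0,0,-0.01,0,0,0],[0,0,0,0,0,0],[0,0,0,0,0,0],[0,0,0,0,0,0],[0,0,0,0,0,0],[0,0,0,0,0,0]]'; python3 avg.py; python3 look.py d x
```

```text
t: 15.95
tool_pos: [0.5953, 0.1386, 0.1165]
ee_rot: [0.019, 1.568, -1.411]
contact_force: [2.5, -7.6, -3.9]
width: 0.318
t 16.25 grip tank [-0.1545  0.0002  0.1351] [0. 0. 0.] F tank [-8.79 -0.85 -3.81] [0.47 0.49 0.52] w 0.326
x dn [ 0.    -0.003 -1.   ] torque [-1.78 -0.61  0.01]
t 16.25 F [ 1.26 -9.06 -3.57] w 0.326 tcp [0.5953 0.1386 0.1165]
shift units [0.004 0.006 0.048] turn units [-0.024  0.029 -0.   ]
grip in tank [-0.1545  0.0002  0.1351] yawerr -0.002504014352862738
```

View pics/look_d.png

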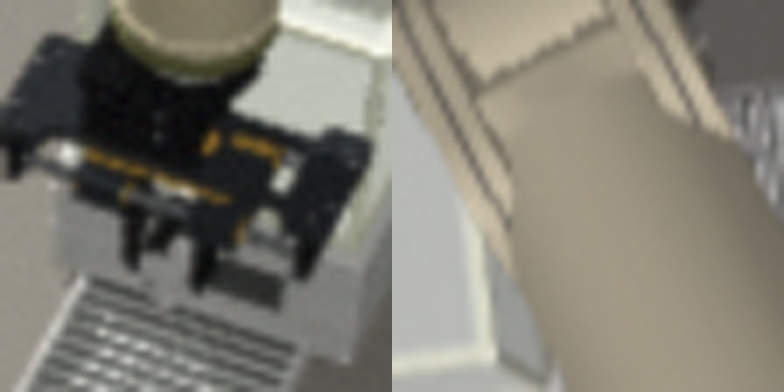

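View pics/scene_d.png

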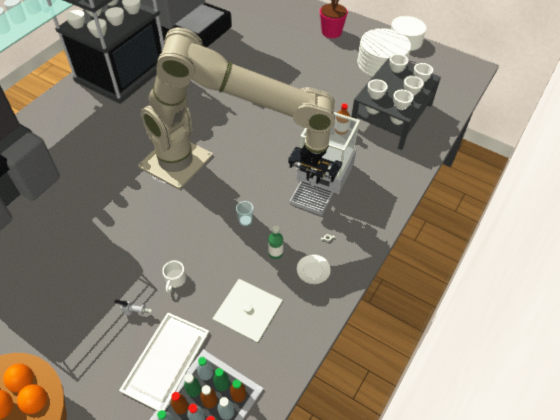

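The side load collapsed with the 0.5 mm shift, so it was just friction on the seal and not a jammed shank. The tap is hidden under the gripper in both views. The other objects stand where they were. Pressing to about 10 N and holding.

```bash
python3 -m pendant '[[0,0,-0.01,0,0,0],[0,0,-0.008,0,0,0],[0,0,0,0,0,0],[0,0,0,0,0,0],[0,0,0,0,0,0],[0,0,0,0,0,0],[0,0,0,0,0,0],[0,0,0,0,0,0]]'; python3 avg.py
for i in 1 2 3; do python3 -m pendant '[[0,0,0,0,0,0],[0,0,0,0,0,0],[0,0,0,0,0,0],[0,0,0,0,0,0],[0,0,0,0,0,0],[0,0,0,0,0,0],[0,0,0,0,0,0],[0,0,0,0,0,0]]'; done; python3 avg.py
```

```text
t: 17.15
tool_pos: [0.5953, 0.1388, 0.1165]
ee_rot: [-0.009, 1.567, -1.439]
contact_force: [2.0, -9.1, -2.9]
width: 0.323
t 17.45 grip tank [-0.1543  0.0002  0.1351] [0. 0. 0.] F tank [-9.2  -0.73 -3.45] [0.64 0.51 0.32] w 0.321
x dn [ 0.    -0.003 -1.   ] torque [-1.96 -0.52  0.06]
t: 18.25
tool_pos: [0.5953, 0.1388, 0.1165]
ee_rot: [-0.029, 1.567, -1.46]
contact_force: [2.5, -10.0, -2.4]
width: 0.318
t: 19.05
tool_pos: [0.5953, 0.1388, 0.1165]
ee_rot: [-0.009, 1.567, -1.44]
contact_force: [1.8, -8.4, -3.1]
width: 0.322
t: 19.85
tool_pos: [0.5953, 0.1388, 0.1165]
ee_rot: [-0.014, 1.567, -1.444]
contact_force: [1.7, -9.4, -3.4]
width: 0.321
t 20.15 grip tank [-0.1543  0.0002  0.1351] [0. 0. 0.] F tank [-9.3  -0.65 -3.73] [0.63 0.6  0.44] w 0.318
x dn [ 0.    -0.003 -1.   ] torque [-1.94 -0.54  0.03]
```

Held steady at about 9.3 N for over 3 s. Handing in.

```bash
python3 - <<'E'
from station import ctrl
print(ctrl.finish_job())
o=ctrl.observe();print(o["t"],o["contact_force"],o["width"])
E
```

```text
the job is handed in; nothing more can be done
None
the job is handed in; nothing more can be done
```

I picked up the tap nearest the base and put its shank through the seal and the hole. The arm is still holding it upright, with the flange pressed on the seal. I handed the job in at about 20 s.

- **Push:** the last checks read about 9.3 N steady (noise about ±0.6 N), held for more than 3 s at an unchanged pose. The contact stiffness was about 2.4 N/mm. That is a little softer than the seal's 3 N/mm, as you would expect with some give in the arm.
- **Alignment:** from the arm's readings and the fitted tank pose, the tap axis is 0.2 mm sideways and 0.1 mm vertically from the hole's axis. The fitted tank pose itself is good to about 1–2 mm. The hand is within about 0.003 rad of upright and square.
- **Grip:** the grip was set to 40 N and the opening read about 28 mm, which matches the valve body.
- **Surroundings:** in the last scene picture the other objects were where they started. The highest push I read on the tank was about 10 N.

**Not confirmed by eye:** the gripper and arm hid the tap and seal in both cameras at the end. That the shank is through the hole rests on two things: it met no resistance on the way in, and contact came within about 2 mm of where the flange should touch the seal.

**Side load:** a side load of about 3 N appeared at first contact. Most of it went away after a 0.5 mm shift, so I took it as friction on the seal. About 0.7 N sideways remains.

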